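Shut the board tray and show its mark to the camera in the mirror

TASK

Push the board tray fully home into the blue chassis, then take the knob on top of the small swivel mirror and turn it until the camera, looking into the middle of the mirror, sees the cross-marked white plate on the tray's front. The mirror springs back if let go, so finish while still holding the knob steadily at that angle; do not knock the other things on the bench about.

Things in the scene. Friction and masses are not known exactly. Their poses are not given: they have to be found in the camera images.
- tray (a joint): how far the board tray of the blue chassis is pulled out, m: 0 = fully home (against its stop), up to 0.09. It slides level, along the chassis's x axis, with about 1.5 N of friction and no spring; it stays where it is left.
- chassis: blue open-topped metal chassis, fixed, 220 (x) x 200 (y) x 130 mm high; origin under its centre, z up. Its tray comes out towards its own -x. The tray's flat upright front panel is 190 mm wide, z = 18 to 122 mm; its outer face is at x = -0.114 minus the tray's joint value. A pull handle (upright bar, radius 4 mm, 28 mm proud of the panel) is at y = +0.078
- push_spot (a point): point on the outer face of the tray's front panel, 85 mm above the bench, at the chassis's y = +0.012: in a free flat area about 90 mm wide between handle and marker plate, good for pushing. Moves with the tray; axes are the chassis's, so the tray is pushed home along +x
- marker (a point): centre of the marker: a white plate, 50 mm wide, 44 mm high, 3 mm thick, with a black cross, on the tray's front panel at the chassis's y = -0.058, 95 mm above the bench. It moves with the tray; axes as the chassis's (its face looks to -x).
- unit: mirror unit, fixed: aluminium base plate 265 x 85 x 10 mm carrying a swivelling mirror and, 190 mm along the unit's +x from it, a small grey camera on a block (top at 117 mm). Origin on the bench exactly under the mirror's upright turning axis; z up. The camera looks level along the unit's -x at the middle of the mirror, 95 mm above the bench
- camera_lens (a point): centre of the camera's lens, 137 mm from the mirror's axis along the unit's +x, 95 mm above the bench; axes as the unit's.
- mirror: swivel mirror: glass 60 mm wide, 64 high, in a black frame 70 mm wide, 60 to 134 mm above the bench, with its knob on top. Turns about its upright axis (z; origin on it, on the bench), anticlockwise from above, 0 to 1.5 rad. The glass faces its own x axis: at 0 (parked) the unit's +x, square to the camera. A spring (0.03 Nm at 0, plus 0.05 Nm/rad) swings it back to 0 when let go
- knob_grip (a point): middle of the mirror's turning knob, on the turning axis, 177 mm above the bench: a black upright flat bar 12 mm thick (along the mirror's x), 50 mm long (y), 26 mm high (164 to 190 mm above the bench), on a disc 36 mm across; rigid with the mirror, axes as the mirror's.
- sight (a point): the camera's line of sight after bouncing off the mirror: origin on the mirror's axis, 95 mm above the bench, x axis level along the reflected line. At mirror angle q it points 2q anticlockwise of the unit's +x. A thin steel needle with an arrow tip (tip 88 mm from the axis, 41 mm above the bench), geared 2:1 to the mirror, points the same way. The marker is seen when it lies on this line.
- tape: bystander, loose: roll of black tape lying flat, 90 mm across, 24 mm high; origin in the middle of its underside, to be left alone.
- heatsink: bystander, loose: finned aluminium heat sink, 70 x 60 x 36 mm; origin in the middle of its underside, to be left alone.
- multimeter: bystander, loose: green and black hand multimeter lying on its back, 180 x 88 x 40 mm; origin in the middle of its underside, to be left alone.
- spray_can: bystander, loose: upright can, 60 mm across, 150 mm high; origin in the middle of its underside, to be left alone.
- screwdriver: bystander, loose: screwdriver, 200 mm long, lying flat, to be left alone.
- screw_bin: bystander, loose: grey open plastic bin, 100 x 140 x 45 mm; origin in the middle of its underside, to be left alone.
- wrench: bystander, loose: steel spanner, 160 mm long, lying flat, to be left alone.

How it is judged:
On the way, in this order (a step that is already met when the one before it is completed fails the run):
1. the tray is pushed fully home (value of joint tray below 0.004 m), for 0.2 s.
2. the mirror, held by its knob, shows the marker to the camera (value of joint tray below 0.004 m and contact force between the fingers and mirror above 1 N and x of marker in the frame of sight above 0.05 m and y of marker in the frame of sight between -0.025 and 0.025 m), for 0.2 s.
At the end, for the whole second after the job is handed in: The tray is home (within 4 mm of its stop), the camera's line of sight, reflected off the mirror, lands on the marker plate (passes within 25 mm to either side of its centre, the plate's half width), the mirror is still, and the fingers still hold the knob (more than 1 N) (all of step 2 and angular speed of mirror below 0.1 rad/s); the arm keeps its last pose, push and grip.
It fails at once if a loose bystander is knocked away (moved more than 30 mm) (distance of any of tape, heatsink, multimeter, spray_can, screwdriver, screw_bin, wrench from where it was at the start of the episode above 0.03 m).
It also fails if it takes over 43 s, if anything falls off the work surface, if the arm or the gripper's body presses on something with over 40 N, if the wrist force passes 120 N, or if a joint passes its speed limit or range.

ROBOT

A 6-joint arm with a two-finger parallel gripper is mounted at the origin on the work surface. World frame = base frame: x ahead of the robot, y to its left, z up, the work surface at z = 0. Lengths are in m, angles in rad, forces in N, time in s.
With the tool pointing down it reaches from about 0.225 to 0.875 m from the base axis. Payload 3.4 kg.
Tool frame: the origin (TCP) lies on the centre line of the jaws, within the pads' length; the fingertips stand 17 mm ahead of it and the grasp point (between the pads) lies 2 mm behind it (nose_length is the distance from the TCP to the fingertips, in m); z points along the fingers, y is the line along which they close (so a half turn about z gives the same grasp; the last joint's range is limited). The gripper opens to 85 mm and grips with 20 to 120 N. Pads are 22 mm wide; open, the fingers measure 114 mm over their backs; the gripper's body (76 mm by 85 mm) begins 54 mm behind the grasp point. The pads swing forward as they close: fully open they stand 13 mm farther back than shut.
Start: joints at [1.166, 0.276, 1.505, -0, 1.361, -0.121], TCP at [0.161, 0.552, 0.248] pointing down, gripper open.
Joint ranges: [-2.89, 2.89], [-0.75, 2.08], [0.22, 2.7], [-1.18, 4.32], [0.11, 2.71], [-2.7, 2.7]. Speed limits (rad/s): [2.57, 2.57, 3.14, 3.14, 3.14, 3.14].

INTERFACE

Orientations are given as a unit quaternion [w, x, y, z].
In Python, from rig import get_state, get_image, sign_off, find_in, place_of, nose_length gives the robot as it stands.
- The arm moves only by the tool apply_moves, never from a script. Its argument "deltas" is one flat list of numbers, 5 for each row, row after row: the finger opening in mm, from 0 to 85.4, then the shift along the tool's x, y, z in mm, then the turn about the tool's z in degrees. A call has 1 to 12 rows; each row is the pose to reach, as a shift and turn from the pose commanded when the call began, along the tool's axes at that moment; what a row does not reach only later rows make up. A row lasts 1/12 s, in which the tool goes at most 41.7 mm and 7.16 degrees, less where a joint would pass 70% of its speed; a pose out of reach is approached as far as the arm can. A call with a gripper value outside its range is refused whole. The fingers move at their own pace and stop on an object; "squeeze" is the grip in N (left out, the last holds). Time passes only in rows, so rows that repeat a pose let the fingers close. It gives the time, the measured TCP pose, the force, the opening and the grip force at its end, in the units of the state.
- get_state(): the state, without advancing time (a new reading comes with each control period).
- get_image(name): name is "scene" or "side" or "wrist"; returns a dict with "frame" (400x640x3 uint8, red, green, blue), "K" (3x3 intrinsics, pixels), "k1" (the pictures are not rectified: a ray, as slopes to the right and down, at radius r is drawn at 1 + k1 r^2 times it, then the intrinsics apply), "position" and "orientation" of the camera in the world. Camera axes: x right, y down, z forward; pixel columns grow to the right and rows downward; lengths in m; the calibration is good to about 2 mm. A picture is of the moment at which its call begins. There is no depth.
- sign_off(): hands the job in; it is judged then, once.
Trained networks look in a picture, given as the dict that the camera call returned (one of the last four; its "shot" number tells which), for a name from the list of things; names that differ only in an ending like _2 or _b are one class to them, and where a whole thing is asked for, a point or a joint stands for the part that bears it (a point fixed in the world has none). Each returns a list of dicts, best first, with "score" (0 to 1); they miss things now and then, are a little off and sometimes report something else, mostly with a low value. They report only what shows in the picture. A call takes as long as a camera call.
- find_in(query, picture): "point" ([column, row] in pixels, amid what is visible of it).
- place_of(query, picture): "point" ([column, row] in pixels: a listed point, or the origin of a listed thing).
The state is a dict: "clock": time; "qpos": joint angles; "qd": joint speeds; "effort": joint torques, N m; "position": TCP position; "ee_rot": TCP orientation; "contact_force": force on the tool from outside, world axes, zero at the start; "moment": the same for the moment, N m; "width": finger opening in m; "gripper_force": force on a finger pad.
Only numpy, scipy, OpenCV 4.12 (cv2) and the standard library are available. Lean on these libraries where they do the work, as an engineer would, in place of code of your own. Each camera call takes 0.05 s, during which the arm holds its last target. There are 200 camera calls.

## Working session

There is one attempt and no reset: what is moved stays moved. The work goes in short steps, Python scripts to look and compute and a tool call to move; the robot and the scene stay as the last step left them, time stands still between calls to the robot, and variables do not carry over. Pictures are saved under pics/ and viewed, at most 10 in all, crops included, and the job is handed in when it is done.

Besides the shell and the picture viewer there is one more tool, called after "Request:" as name(argument=value, ...) on one line, values as JSON. apply_moves: Moves the arm, as the interface text tells. Its arguments: {"type":"object","properties":{"deltas":{"type":"array"},"squeeze":{"type":"number"}},"required":["deltas"]}

```bash
ls; mkdir -p pics; cat > h.py <<'E'
import numpy as np, cv2
from scipy.spatial.transform import Rotation as R
from rig import *
def rot(q): return R.from_quat([q[1],q[2],q[3],q[0]]).as_matrix()
def ray(p,px):
    K=np.array(p["K"]);d=np.array([(px[0]-K[0,2])/K[0,0],(px[1]-K[1,2])/K[1,1]])
    u=d.copy()
    for _ in range(20): u=d/(1+p["k1"]*(u@u))
    return np.array(p["position"]),rot(p["orientation"])@np.array([u[0],u[1],1])
def atz(p,px,z):
    o,d=ray(p,px); return o+d*(z-o[2])/d[2]
def tri(rs):
    A=0;b=0
    for o,d in rs:
        d=d/np.linalg.norm(d);P=np.eye(3)-np.outer(d,d);A=A+P;b=b+P@o
    return np.linalg.solve(A,b)
def save(p,n): cv2.imwrite("pics/"+n,cv2.cvtColor(p["frame"],cv2.COLOR_RGB2BGR))
E
python3 - <<'E'
from h import *
ps={n:get_image(n) for n in("scene","side")}
for n,p in ps.items(): save(p,n+"0.png"); print(n,np.round(p["position"],3))
Z=dict(chassis=0,push_spot=.085,marker=.095,unit=0,camera_lens=.095,mirror=0,knob_grip=.177,tape=0,heatsink=0,multimeter=0,spray_can=0,screw_bin=0,screwdriver=.01,wrench=.005)
for q,z in Z.items():
    for n,p in ps.items():
        for r in place_of(q,p)[:2]: print(q,n,np.round(r["point"]),round(r["score"],2),np.round(atz(p,r["point"],z),3))
s=get_state();print(s["position"],s["ee_rot"],nose_length() if callable(nose_length) else nose_length)
E
```

```text
pics
scene [0.92  0.488 1.071]
side [ 0.377 -0.659  0.884]
chassis scene [367. 244.] 0.93 [0.475 0.199 0.   ]
chassis side [283. 188.] 0.68 [0.493 0.199 0.   ]
push_spot scene [328. 203.] 0.96 [0.502 0.039 0.085]
push_spot side [296. 204.] 0.56 [0.504 0.047 0.085]
marker scene [315. 216.] 0.98 [0.568 0.051 0.095]
marker side [318. 192.] 0.96 [0.57  0.065 0.095]
unit scene [278. 190.] 0.94 [ 0.563 -0.154  0.   ]
unit side [334. 281.] 0.85 [ 0.552 -0.155  0.   ]
camera_lens scene [242. 196.] 0.72 [ 0.695 -0.157  0.095]
camera_lens side [396. 253.] 0.57 [ 0.697 -0.175  0.095]
mirror scene [281. 195.] 0.83 [ 0.568 -0.135  0.   ]
mirror scene [406. 337.] 0.71 [0.595 0.476 0.   ]
mirror side [338. 277.] 0.76 [ 0.564 -0.146  0.   ]
knob_grip scene [271. 161.] 0.61 [ 0.573 -0.151  0.177]
knob_grip side [340. 235.] 0.97 [ 0.562 -0.149  0.177]
knob_grip side [367. 179.] 0.68 [0.679 0.002 0.177]
tape scene [326. 177.] 0.7 [ 0.397 -0.086  0.   ]
tape side [269. 274.] 0.58 [ 0.396 -0.092  0.   ]
heatsink scene [292. 291.] 0.87 [0.755 0.163 0.   ]
heatsink side [365. 177.] 0.97 [0.753 0.177 0.   ]
[... 215 characters left out ...]
 ]
spray_can scene [270. 143.] 0.63 [ 0.454 -0.353  0.   ]
spray_can side [319. 364.] 0.82 [ 0.462 -0.344  0.   ]
screw_bin scene [311. 128.] 0.88 [ 0.284 -0.307  0.   ]
screw_bin scene [354. 336.] 0.35 [0.703 0.377 0.   ]
screw_bin side [239. 370.] 0.56 [ 0.293 -0.312  0.   ]
screwdriver scene [210. 162.] 0.49 [ 0.68  -0.416  0.01 ]
screwdriver side [337. 280.] 0.74 [ 0.558 -0.159  0.01 ]
screwdriver side [433. 373.] 0.63 [ 0.688 -0.425  0.01 ]
wrench scene [409. 339.] 0.81 [0.595 0.486 0.005]
wrench side [368. 180.] 0.68 [0.754 0.159 0.005]
wrench side [296. 129.] 0.58 [0.595 0.47  0.005]
[0.16102168 0.55203117 0.24831395] [2.19833959e-05 1.41416688e-01 9.89950160e-01 2.87757654e-05] 0.017
```

View pics/scene0.png

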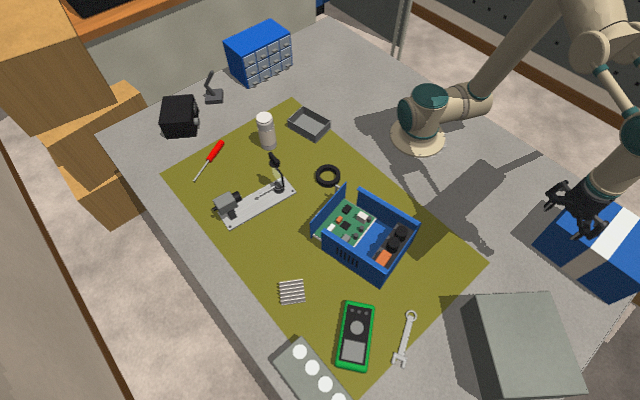

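View pics/side0.png

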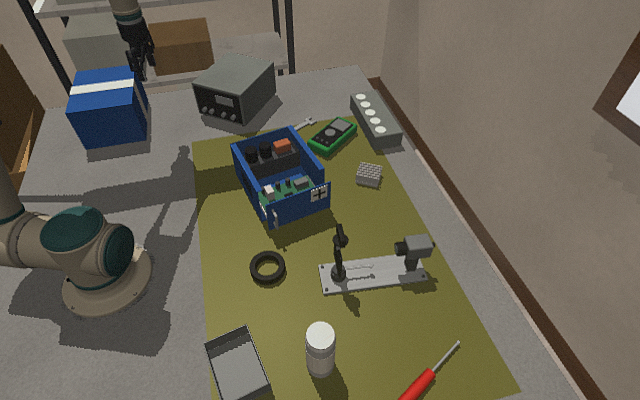

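The pictures show the chassis with its tray out towards the mirror: the handle is at about (330,190) and the marker at (315,216) in the scene view. The mirror unit is at (278,190) with its camera to +x, and the tape is at (326,177), near the approach. I'll fuse the estimates from both views and compute the staging pose.

```bash
cat >> h.py <<'E'
def toolmove(tgt,yaw_y):
    s=get_state();M=rot(s["ee_rot"]);d=M.T@(np.array(tgt)-s["position"])*1000
    y=np.degrees(np.arctan2(M[1,1],M[0,1])); return np.round(d,1),round((y-yaw_y+180)%360-180,1)
E
python3 - <<'E'
from h import *
ps=[get_image(n) for n in("scene","side")]
T={}
for q in("chassis","push_spot","marker","camera_lens","knob_grip","unit","spray_can"):
    T[q]=tri([ray(p,place_of(q,p)[0]["point"]) for p in ps]); print(q,np.round(T[q],3))
c=T["marker"]-T["push_spot"];print("chassis x deg",np.degrees(np.arctan2(c[1],c[0]))+90)
u=T["camera_lens"]-T["knob_grip"];print("unit x deg",np.degrees(np.arctan2(u[1],u[0])))
print(toolmove([.512,-.01,.25],12))
E
```

```text
chassis [ 0.474  0.206 -0.001]
push_spot [ 0.546 -0.009  0.028]
marker [ 0.575 -0.057  0.216]
camera_lens [ 0.692 -0.171  0.105]
knob_grip [ 0.568 -0.159  0.184]
unit [ 0.568 -0.15   0.006]
spray_can [ 0.455 -0.339  0.006]
chassis x deg 31.48333832606555
unit x deg -5.4388460606179505
(array([-494.3, -441.3,   -1.7]), np.float64(61.7))
```

Request:
apply_moves(deltas=[0,-30,-27,-2,5,0,-60,-54,-2,12,0,-90,-81,-2,18,0,-120,-108,-2,24,0,-150,-135,-2,30,0,-180,-162,-2,36,0,-210,-189,-2,42,0,-240,-216,-2,48,0,-270,-243,-2,54,0,-300,-270,-2,58,0,-330,-297,-2,62,0,-355,-320,-2,62])

```text
clock: 3.3
position: [0.4133, 0.143, 0.2506]
ee_rot: [0.001, 0.632, 0.775, 0.0]
contact_force: [0.3, 0.6, -0.4]
width: -0.0002
gripper_force: 0.0
```

```bash
python3 - <<'E'
from h import *
print(get_state()["position"],toolmove([.512,-.03,.26],12))
E
```

```text
[0.41332931 0.1430449  0.25064761] (array([-189.3,   62. ,   -9.2]), np.float64(-0.4))
```

Request:
apply_moves(deltas=[0,-35,12,-2,0,0,-70,24,-4,0,0,-105,36,-6,0,0,-140,48,-8,0,0,-170,58,-9,0,0,-189,62,-9,0,0,-189,62,-9,0])

```text
clock: 3.88
position: [0.5135, -0.0308, 0.2591]
ee_rot: [0.001, 0.633, 0.774, -0.0]
contact_force: [-0.9, 0.3, -0.1]
width: 0.0002
gripper_force: 0.0
```

```bash
cat > look.py <<'E'
from h import *
import sys
Z=dict(push_spot=.085,marker=.095,chassis=0,knob_grip=.177,camera_lens=.095,unit=0,mirror=0,tape=0)
for n in("wrist","scene","side"):
    p=get_image(n)
    if n==sys.argv[2]: save(p,sys.argv[1])
    for q,z in Z.items():
        for r in place_of(q,p)[:2]:
            if r["score"]>.4: print(q,n,np.round(r["point"]),round(r["score"],2),np.round(atz(p,r["point"],z),3))
s=get_state();print(s["position"])
E
python3 look.py w1.png wrist
```

```text
push_spot wrist [320.  84.] 0.82 [0.501 0.05  0.085]
marker wrist [408.  86.] 0.56 [0.57  0.062 0.095]
knob_grip wrist [408.  86.] 0.66 [0.55  0.057 0.177]
camera_lens wrist [468. 344.] 0.67 [ 0.699 -0.166  0.095]
unit wrist [335. 264.] 0.83 [ 0.563 -0.153  0.   ]
push_spot scene [329. 202.] 0.9 [0.498 0.038 0.085]
marker scene [316. 218.] 0.87 [0.569 0.061 0.095]
chassis scene [369. 244.] 0.95 [0.472 0.204 0.   ]
knob_grip scene [270. 160.] 0.81 [ 0.573 -0.156  0.177]
camera_lens scene [240. 195.] 0.96 [ 0.699 -0.167  0.095]
camera_lens scene [290. 295.] 0.58 [0.781 0.196 0.095]
unit scene [278. 190.] 0.82 [ 0.565 -0.155  0.   ]
mirror scene [279. 192.] 0.81 [ 0.565 -0.15   0.   ]
tape scene [327. 179.] 0.59 [ 0.401 -0.08   0.   ]
push_spot side [298. 208.] 0.9 [0.505 0.032 0.085]
marker side [319. 193.] 0.58 [0.573 0.063 0.095]
marker side [428. 375.] 0.58 [ 0.648 -0.449  0.095]
chassis side [281. 190.] 0.85 [ 0.486  0.194 -0.   ]
chassis side [238. 368.] 0.62 [ 0.291 -0.308  0.   ]
knob_grip side [337. 236.] 0.67 [ 0.556 -0.15   0.177]
camera_lens side [392. 251.] 0.78 [ 0.69  -0.167  0.095]
unit side [338. 275.] 0.64 [ 0.566 -0.14   0.   ]
mirror side [336. 279.] 0.76 [ 0.558 -0.15   0.   ]
tape side [268. 272.] 0.82 [ 0.395 -0.088  0.   ]
tape side [340. 237.] 0.49 [ 0.608 -0.028  0.   ]
[ 0.51139132 -0.02703006  0.25926261]
```

View pics/w1.png

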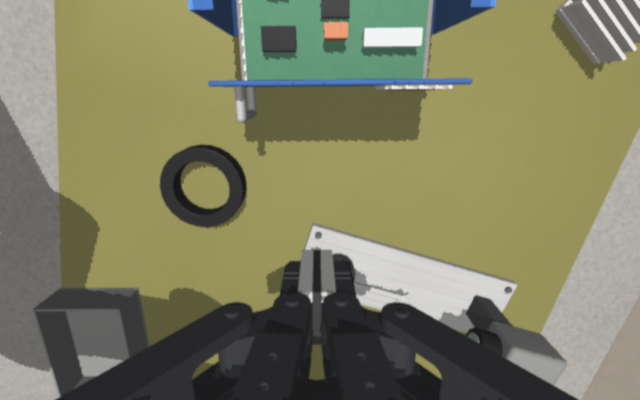

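The wrist view shows the panel edge running from (210,84) to (472,80), square to the tool. The free area lies between the handle at (243,105) and the marker plate at (415,87), and the tape at (203,186) is off to the side.

```bash
python3 - <<'E'
from h import *
p=get_image("wrist")
a,b=atz(p,[210,84],.122),atz(p,[472,80.5],.122);d=b-a
print(a,b,np.linalg.norm(d),"chassis x deg",np.degrees(np.arctan2(d[1],d[0]))+90)
m=(a+b)/2;Y=-d/np.linalg.norm(d);print("pushspot from panel",m+.012*Y)
print(toolmove(m+.012*Y,12))
E
```

```text
[0.42067288 0.03661346 0.122     ] [0.60442153 0.07734468 0.122     ] 0.18820892255303168 chassis x deg 102.49855248263812
pushspot from panel [0.50083159 0.05438209 0.122     ]
(array([ 81.8,   6.2, 137.3]), np.float64(-0.3))
```

Request:
apply_moves(deltas=[0,0,3,35,0,0,5,6,70,0,0,10,6,105,0,0,20,6,135,0,0,30,6,155,0,0,45,6,164,0,0,60,6,164,0,0,66,6,164,0,0,72,6,164,0,0,78,6,164,0,0,84,6,164,0], squeeze=30)

```text
clock: 6.2
position: [0.5008, 0.0564, 0.0959]
ee_rot: [0.001, 0.631, 0.776, 0.0]
contact_force: [1.2, -2.1, -1.4]
width: 0.0003
gripper_force: 0.0
```

Request:
apply_moves(deltas=[0,5,0,0,0,0,10,0,0,0,0,15,0,0,0,0,19,0,0,0,0,22,0,0,0,0,25,0,0,0])

```text
clock: 6.7
position: [0.4958, 0.0788, 0.0956]
ee_rot: [0.002, 0.63, 0.777, -0.002]
contact_force: [1.3, -17.3, 0.2]
width: -0.0002
gripper_force: 0.0
```

Request:
apply_moves(deltas=[0,1,0,0,0,0,2,0,0,0,0,2,0,0,0])

```text
clock: 6.95
position: [0.4958, 0.0789, 0.0957]
ee_rot: [0.003, 0.63, 0.777, -0.003]
contact_force: [1.8, -16.2, 0.4]
width: -0.0003
gripper_force: 0.0
```

```bash
python3 - <<'E'
from h import *
p=get_image("scene");save(p,"s2.png")
im=cv2.imread("pics/s2.png")[150:300,260:450];w=get_image("wrist");save(w,"w2.png")
im=cv2.resize(im,None,fx=3,fy=3);v=cv2.imread("pics/w2.png")
cv2.imwrite("pics/c2.png",np.vstack([cv2.resize(im,(420,330)),cv2.resize(v[:270],(420,178))]))
E
```

```text
(no output)
```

View pics/c2.png

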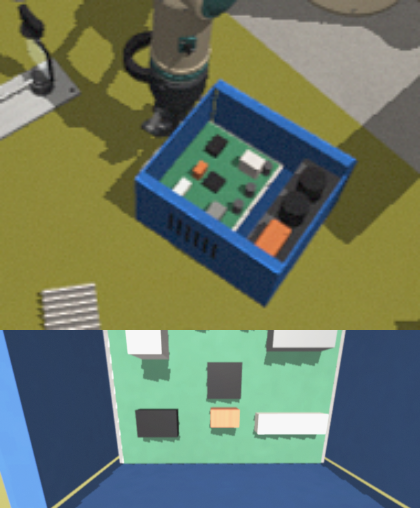

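The tray is home: the panel is flush in the pictures, the push met 16 N, and there was no further motion. Next I back off, rise, and take a look at the knob.

Request:
apply_moves(deltas=[0,-20,0,0,0,0,-45,0,-10,0,0,-55,0,-45,0,0,-65,0,-85,0,0,-75,0,-125,0,0,-85,0,-165,0,20,-95,0,-205,0,50,-100,0,-205,0,50,-100,0,-205,0])

```text
clock: 7.8
position: [0.5163, -0.0156, 0.3028]
ee_rot: [0.002, 0.632, 0.775, 0.002]
contact_force: [0.4, 0.3, -0.2]
width: 0.0356
gripper_force: 0.0
```

```bash
python3 - <<'E'
from h import *
print(get_state()["position"],toolmove([.566,-.235,.30],-6))
E
```

```text
[ 0.51631788 -0.01564444  0.30277299] (array([-224.9,    4.3,    3.2]), np.float64(17.7))
```

Request:
apply_moves(deltas=[50,-35,1,0,6,50,-70,1,0,12,50,-105,2,1,18,50,-140,3,2,18,50,-175,4,3,18,50,-205,4,3,18,50,-225,4,3,18,50,-225,4,3,18])

```text
clock: 8.47
position: [0.5646, -0.2376, 0.2938]
ee_rot: [-0.002, 0.746, 0.666, -0.001]
contact_force: [0.2, -0.6, 0.0]
width: 0.05
gripper_force: 0.0
```

```bash
sed -i 's/^for n in.*/for n in("wrist",):/' look.py; python3 look.py w3.png wrist
```

```text
knob_grip wrist [303.  75.] 0.66 [ 0.566 -0.151  0.177]
camera_lens wrist [462.  75.] 0.72 [ 0.702 -0.163  0.095]
unit wrist [306.  80.] 0.93 [ 0.563 -0.15   0.   ]
unit wrist [463.  77.] 0.7 [ 0.74  -0.166  0.   ]
mirror wrist [251. 243.] 0.65 [ 0.465 -0.343  0.   ]
[ 0.56463211 -0.23337768  0.29756894]
```

View pics/w3.png

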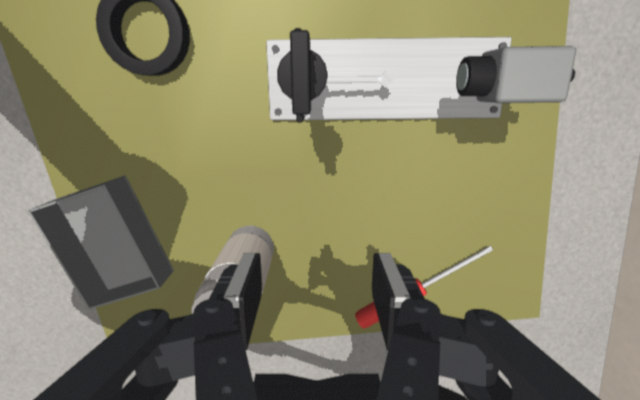

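The wrist view shows the knob bar upright at (301,75), the plate edges level, and the lens at (462,75). I'll compute the grasp and the mirror angle from these.

```bash
python3 - <<'E'
from h import *
p=get_image("wrist")
for z,A,B in((.01,(268,40),(511,38)),(.01,(271,120),(502,118))):
    d=atz(p,B,z)-atz(p,A,z);print("unit yaw",np.degrees(np.arctan2(d[1],d[0])),np.linalg.norm(d))
k=atz(p,(301,74),.19);print("knob top",k)
for n in("scene","side"):
    q=get_image(n)
    for r in place_of("marker",q)[:1]: print(n,r["score"],atz(q,r["point"],.095))
M=rot(get_state()["ee_rot"]);print("yaw_y",np.degrees(np.arctan2(M[1,1],M[0,1])))
print(toolmove([.566,-.152,.18],-6))
E
```

```text
unit yaw -5.72461675003791 0.264423991736754
unit yaw -5.665805576253061 0.2686286809279741
knob top [ 0.56520564 -0.14622418  0.19      ]
scene 0.84 [0.5588143 0.1039594 0.095    ]
side 0.8 [0.56830088 0.10499335 0.095     ]
yaw_y -6.246611533520248
(array([ 81.9,  -7.7, 117.5]), np.float64(-0.2))
```

Request:
apply_moves(deltas=[50,35,-4,0,0,50,70,-8,0,0,50,83,-8,20,0,50,83,-8,50,0,50,83,-8,80,0,50,83,-8,100,0,50,83,-8,111,0,50,83,-8,111,0])

```text
clock: 9.83
position: [0.5643, -0.1505, 0.1837]
ee_rot: [-0.002, 0.745, 0.667, -0.001]
contact_force: [-0.3, 0.7, -0.5]
width: 0.05
gripper_force: 0.0
```

```bash
python3 - <<'E'
from h import *
p=get_image("wrist");save(p,"w4.png");print(get_state()["position"],toolmove([.566,-.150,.186],-6), get_state()["contact_force"])
E
```

```text
[ 0.56545791 -0.15106629  0.18557934] (array([ 1.1,  0.4, -0.4]), np.float64(-0.3)) [-0.42449644 -0.90134213  1.30888676]
```

View pics/w4.png

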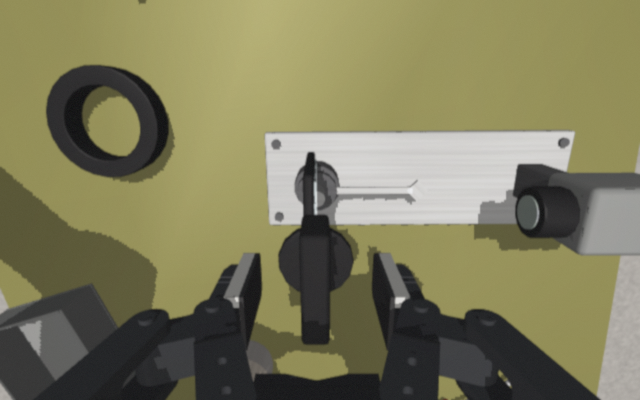

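The knob bar at (315,280) is centred between the pads at (245,275) and (390,275), so I close on it.

Request:
apply_moves(deltas=[8,1,0,0,0,8,1,0,0,0,8,1,0,0,0,8,1,0,0,0,8,1,0,0,0,8,1,0,0,0], squeeze=50)

```text
clock: 10.38
position: [0.5638, -0.1502, 0.188]
ee_rot: [-0.001, 0.745, 0.668, -0.001]
contact_force: [-6.3, 0.3, 5.1]
width: 0.011
gripper_force: 49.9
```

Request:
apply_moves(deltas=[8,0,-1,-2,-2,8,0,-1,-2,-6,8,0,-1,-2,-10,8,0,-1,-2,-15,8,0,-1,-2,-20,8,0,-1,-2,-25,8,0,-1,-2,-30,8,0,-1,-2,-35,8,0,-1,-2,-40,8,0,-1,-2,-44,8,0,-1,-2,-48,8,0,-1,-2,-49])

```text
clock: 11.38
position: [0.5642, -0.15, 0.1881]
ee_rot: [-0.001, 0.4, 0.916, -0.0]
contact_force: [-0.3, -0.0, -4.1]
width: 0.0108
gripper_force: 50.3
```

Request:
apply_moves(deltas=[8,0,0,0,0,8,0,0,0,0,8,0,0,0,0])

```text
clock: 11.63
position: [0.5642, -0.15, 0.1881]
ee_rot: [-0.001, 0.401, 0.916, -0.0]
contact_force: [-1.9, 0.2, -3.6]
width: 0.0108
gripper_force: 50.3
```

```bash
python3 - <<'E'
from h import *
s=get_state();M=rot(s["ee_rot"]);print("yaw_y",np.degrees(np.arctan2(M[1,1],M[0,1])),s["position"],s["contact_force"],s["moment"],s["width"],s["gripper_force"])
ims=[]
for n in("scene","side","wrist"):
    p=get_image(n);save(p,n+"5.png")
    if n!="wrist":
        r=place_of("marker",p)[:1];print(n,[(x["score"],atz(p,x["point"],.095)) for x in r])
    r=place_of("sight",p)[:1];print(n,r)
a=cv2.imread("pics/side5.png")[160:310,230:450];b=cv2.imread("pics/wrist5.png")
cv2.imwrite("pics/c5.png",np.vstack([cv2.resize(a,(440,300)),cv2.resize(b,(440,275))]))
E
```

```text
yaw_y 42.680162766591124 [ 0.5642024  -0.15000891  0.18808856] [-1.92486472  0.16947833 -3.56685209] [-0.13863638  0.38366019 -0.11498095] 0.010756208039785874 50.30478358268738
scene [(0.84, array([0.56110447, 0.10150251, 0.095     ]))]
scene [{'point': [279.6, 172.7], 'score': 0.63}]
side [(0.76, array([0.56755919, 0.11213643, 0.095     ]))]
side [{'point': [337.7, 254.0], 'score': 0.43}]
wrist [{'point': [316.6, 212.3], 'score': 0.96}]
```

View pics/c5.png

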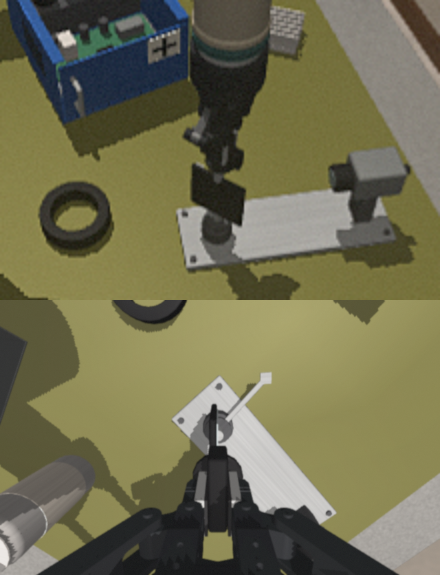

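The needle shows clearly in the wrist view, with its tip at about (387,113) full scale. I'll check its direction against the marker.

```bash
python3 - <<'E'
from h import *
p=get_image("wrist")
t=atz(p,(387,113),.041);n=atz(p,(335,163),.041)
m=np.array([.563,.103])
for a in ([.5645,-.15],[.566,-.15]):
    a=np.array(a);d=t[:2]-a;e=m-a;print(t,np.linalg.norm(d),np.degrees(np.arctan2(d[1],d[0])),np.degrees(np.arctan2(e[1],e[0])))
d=(t-n)[:2];print("needle itself",np.degrees(np.arctan2(d[1],d[0])))
E
```

```text
[ 0.56344611 -0.06935881  0.041     ] 0.08064807546318804 90.74874795718242 90.33969431731266
[ 0.56344611 -0.06935881  0.041     ] 0.0806816196008241 91.81393829162204 90.67936475546526
needle itself 87.54741397511685
```

```bash
python3 -c "
from rig import *
print(sign_off())"
```

```text
the job is handed in; nothing more can be done
None
```

The tray is pushed home against its stop, and the gripper is still holding the knob at about 50 N. The needle points within about 3° of the marker direction (limit about 5.7°). The job is handed in, and no verdict came back.

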